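# Glide check of syringes, setting aside the one that binds

### The arm

A 6-joint arm with a two-finger parallel gripper is mounted at the origin on a cart in front of the work surface, level with it; the furniture and walls round the work are solid. World frame = base frame: x ahead of the robot, y to its left, z up, the work surface at z = 0. Lengths are in mm, angles in rad, forces in N, time in s.
With the tool pointing down it reaches from about 350 to 850 mm from the base axis. Payload 8.1 kg.
Tool frame: the origin (TCP) lies on the mounting face of the last link; the fingertips stand 186 mm ahead of it and the grasp point (between the pads) lies 167 mm ahead of it; z points along the fingers, y is the line along which they close (so a half turn about z gives the same grasp; the last joint's range is limited). The gripper opens to 93 mm and grips with 3 to 60 N. Pads are 15 mm wide; open, the fingers measure 128 mm over their backs; the gripper's body (75 mm by 188 mm) begins 65 mm behind the grasp point.
Start: joints at [-1.227, 0.13, 1.488, -0, 1.523, -0.085], TCP at [249.488, -545.676, 404.735] pointing down, gripper open.
Joint ranges: [-2.96, 2.96], [-0.89, 2.26], [0.02, 2.5], [-1.34, 4.48], [0, 2.73], [-2.66, 2.66]. Speed limits (rad/s): [2.39, 2.39, 2.79, 3.14, 3.14, 3.14].

### API

Orientations are given as [roll, pitch, yaw] about the fixed x, y, z axes, in that order (R = Rz(yaw) Ry(pitch) Rx(roll)).
In Python, from bench import * gives the robot as it stands. The module is installed in compiled form; this text tells all that it offers.
- The arm moves only by the shell command python3 -m pendant 'ROWS'. ROWS is JSON, a list of rows, each an object of numbers: "grip": the gripper's target within -1 to 1 (shut at 1, half-way at 0, fully open at -1); "x", "y", "z": the shift along the tool's x, y, z in cm; "roll": the turn about the tool's z in rad. In form: [{"grip": .., "x": .., "y": .., "z": .., "roll": ..}, ...]. A call has exactly 10 rows; each row is the pose to reach, as a shift and turn from the pose commanded when the call began, along the tool's axes at that moment; what a row does not reach only later rows make up. A row lasts 1/12 s, in which the tool goes at most 41.7 mm and 7.16 degrees, less where a joint would pass 70% of its speed; a pose out of reach is approached as far as the arm can. A call with a gripper value outside its range is refused whole. The fingers move at their own pace and stop on an object; the grip force is fixed at half the most. Time passes only in rows, so rows that repeat a pose let the fingers close, or fill a call up. It gives the time, the measured TCP pose, the force, the opening and the grip force at its end, in the units of the state.
- get_obs(): the state, without advancing time (a new reading comes with each control period).
- camera(name): name is "scene" or "top"; returns a dict with "frame" (420x560x3 uint8, blue, green, red), "depth" (420x560 float32, mm along the optical axis (not along the pixel's ray), 0 where there is no reading), "camera_matrix" (3x3 intrinsics, pixels), "rvec" (rotation vector, rad) and "tvec" (3), from world to camera coordinates, as OpenCV has them. Camera axes: x right, y down, z forward; pixel columns grow to the right and rows downward; lengths in mm; the calibration is good to about 2 mm. A picture is of the moment at which its call begins.
- close_job(): hands the job in; it is judged then, once.
Trained networks look in the newest picture that a camera, given by its name, has taken for a name from the list of things; names that differ only in an ending like _2 or _b are one class to them, and where a whole thing is asked for, a point or a joint stands for the part that bears it (a point fixed in the world has none). Each returns a list of dicts, best first, with "score" (0 to 1); they miss things now and then, are a little off and sometimes report something else, mostly with a low value. They report only what shows in the picture. A call takes as long as a camera call. They do not tell look-alikes from the thing itself.
- boxes_of(name, camera): "pixel" ([row, column] in pixels, amid what is visible of it).
- outline_of(name, camera): "mask" (420x560 bool, what is visible of it) and "pixel" ([row, column] in pixels, amid what is visible of it).
- place_of(name, camera): "pixel" ([row, column] in pixels: a listed point, or the origin of a listed thing).
The state is a dict: "clock": time; "joint_positions": joint angles; "dq": joint speeds; "joint_torque": joint torques, N m; "position": TCP position; "tool_rot": TCP orientation; "ft_force": force on the tool from outside, world axes, zero at the start; "wrist_torque": the same for the moment, N m; "opening": finger opening in mm; "grip_force": force on a finger pad.
Only numpy, scipy, OpenCV 4.12 (cv2) and the standard library are available. Lean on these libraries where they do the work, as an engineer would, in place of code of your own. Each camera call takes 0.05 s, during which the arm holds its last target. There are 200 camera calls.

### The job

Three washed 30 ml syringes stand nose down in the white bench rack: try every one by pushing its plunger slowly down, all the way home, and leave those that glide in the rack with their plungers home, even if evenly stiff. If a plunger gets harder and harder to push before it is home, stop and do not force it (never press on any plunger with more than 18 N): lift that syringe out by its barrel and stand it nose down in the glass beaker, its plunger left where it stopped. Keep the beaker standing and do not push the larger pink flask or the tally counter about.

Things in the scene. Friction and masses are not known exactly. Their poses are not given: they have to be found in the camera images.
- syringe_rack: fixed white rack, 84 x 236 mm (x, y), 63 mm high: base plate and, on four posts, a guide deck (66 mm along x, top at 60 mm) with three 27 mm holes in a row along its y axis, at y = -75, 0, 75 mm. Origin at the centre of its underside, z up. A syringe standing in it has its nozzle tip 6 mm above the origin and 50 mm of bare barrel above the deck.
- syringe_1: one of three syringes that look alike and stand in any order; any may glide or bind. Clear barrel, 25 mm in diameter, 60 g in all. Origin at the nozzle tip, z towards the plunger; barrel from 10 mm up to the finger flange (wings 16 x 40 mm in x, y), whose top is at 108 mm. Grip the barrel near 92 mm, closing along its x axis, with 10 to 20 N.
- plunger_1 (a joint): how far syringe_1's plunger is pushed in, m: 0 drawn out, starts at 0 to 6 mm, home at 38 to 42 mm. One that glides needs a steady 2 to 5 N, then seats on its rubber tip (2 N more per mm from 38 mm on). One that binds takes 1.5 N more per mm from a point somewhere between 12 and 24 mm. It stays where left, but for 0 to 6 mm of springback.
- thumb_1 (a point): top centre of the round thumb rest (20 mm across, 4 mm thick) of syringe_1's white plunger: 156 mm above the nozzle tip at joint 0, 118 mm at joint 38 mm. Push here straight down with shut fingers.
- syringe_2: one of three syringes that look alike and stand in any order; any may glide or bind. Clear barrel, 25 mm in diameter, 60 g in all. Origin at the nozzle tip, z towards the plunger; barrel from 10 mm up to the finger flange (wings 16 x 40 mm in x, y), whose top is at 108 mm. Grip the barrel near 92 mm, closing along its x axis, with 10 to 20 N.
- plunger_2 (a joint): how far syringe_2's plunger is pushed in, m: 0 drawn out, starts at 0 to 6 mm, home at 38 to 42 mm. One that glides needs a steady 2 to 5 N, then seats on its rubber tip (2 N more per mm from 38 mm on). One that binds takes 1.5 N more per mm from a point somewhere between 12 and 24 mm. It stays where left, but for 0 to 6 mm of springback.
- thumb_2 (a point): top centre of the round thumb rest (20 mm across, 4 mm thick) of syringe_2's white plunger: 156 mm above the nozzle tip at joint 0, 118 mm at joint 38 mm. Push here straight down with shut fingers.
- syringe_3: one of three syringes that look alike and stand in any order; any may glide or bind. Clear barrel, 25 mm in diameter, 60 g in all. Origin at the nozzle tip, z towards the plunger; barrel from 10 mm up to the finger flange (wings 16 x 40 mm in x, y), whose top is at 108 mm. Grip the barrel near 92 mm, closing along its x axis, with 10 to 20 N.
- plunger_3 (a joint): how far syringe_3's plunger is pushed in, m: 0 drawn out, starts at 0 to 6 mm, home at 38 to 42 mm. One that glides needs a steady 2 to 5 N, then seats on its rubber tip (2 N more per mm from 38 mm on). One that binds takes 1.5 N more per mm from a point somewhere between 12 and 24 mm. It stays where left, but for 0 to 6 mm of springback.
- thumb_3 (a point): top centre of the round thumb rest (20 mm across, 4 mm thick) of syringe_3's white plunger: 156 mm above the nozzle tip at joint 0, 118 mm at joint 38 mm. Push here straight down with shut fingers.
- beaker: glass beaker, loose, 46 mm outside, about 39 mm inside, 59 mm high, floor 3 mm thick. Origin at the centre of its underside, z up. A syringe stands in it leaning on the rim, its nozzle on the floor.
- flask_t75: larger of the two pink flasks: pink culture flask, 150 x 84 x 33 mm, loose, lying behind the rack; origin at the centre of its underside. Leave it alone.
- tally_counter: round hand tally counter, 63 x 62 x 26 mm, loose, right of the flask, farther back; origin at the centre of its underside. Leave it alone.
There are look-alikes about, which are no part of the job. Leave any orange or yellow look-alike of the beaker alone.

How it is judged (in metres and radians):
At the end, for the whole second after the job is handed in: The two that glide stand in the rack (within 7 degrees) with plungers home (joint above 36.5 mm). The one that binds stands nose down in the upright beaker, nozzle within 15 mm of its floor, its plunger still pushed in (joint above 10 mm). All at rest ((((z of syringe_1 in the frame of syringe_rack between 0 and 0.012 m and angle between syringe_1's own z axis and vertical below 0.12 rad and x of syringe_1 in the frame of syringe_rack between -0.02 and 0.02 m and y of syringe_1 in the frame of syringe_rack between -0.09 and 0.09 m and value of joint plunger_1 above 0.0365 m and linear speed of syringe_1 below 0.02 m/s) and (z of syringe_3 in the frame of syringe_rack between 0 and 0.012 m and angle between syringe_3's own z axis and vertical below 0.12 rad and x of syringe_3 in the frame of syringe_rack between -0.02 and 0.02 m and y of syringe_3 in the frame of syringe_rack between -0.09 and 0.09 m and value of joint plunger_3 above 0.0365 m and linear speed of syringe_3 below 0.02 m/s) and (horizontal distance between syringe_2 and beaker below 0.022 m and z of syringe_2 in the frame of beaker between -0.002 and 0.015 m and angle between syringe_2's own z axis and vertical below 0.45 rad and linear speed of syringe_2 below 0.02 m/s and value of joint plunger_2 above 0.01 m)) or ((z of syringe_2 in the frame of syringe_rack between 0 and 0.012 m and angle between syringe_2's own z axis and vertical below 0.12 rad and x of syringe_2 in the frame of syringe_rack between -0.02 and 0.02 m and y of syringe_2 in the frame of syringe_rack between -0.09 and 0.09 m and value of joint plunger_2 above 0.0365 m and linear speed of syringe_2 below 0.02 m/s) and (z of syringe_3 in the frame of syringe_rack between 0 and 0.012 m and angle between syringe_3's own z axis and vertical below 0.12 rad and x of syringe_3 in the frame of syringe_rack between -0.02 and 0.02 m and y of syringe_3 in the frame of syringe_rack between -0.09 and 0.09 m and value of joint plunger_3 above 0.0365 m and linear speed of syringe_3 below 0.02 m/s) and (horizontal distance between syringe_1 and beaker below 0.022 m and z of syringe_1 in the frame of beaker between -0.002 and 0.015 m and angle between syringe_1's own z axis and vertical below 0.45 rad and linear speed of syringe_1 below 0.02 m/s and value of joint plunger_1 above 0.01 m)) or ((z of syringe_1 in the frame of syringe_rack between 0 and 0.012 m and angle between syringe_1's own z axis and vertical below 0.12 rad and x of syringe_1 in the frame of syringe_rack between -0.02 and 0.02 m and y of syringe_1 in the frame of syringe_rack between -0.09 and 0.09 m and value of joint plunger_1 above 0.0365 m and linear speed of syringe_1 below 0.02 m/s) and (z of syringe_2 in the frame of syringe_rack between 0 and 0.012 m and angle between syringe_2's own z axis and vertical below 0.12 rad and x of syringe_2 in the frame of syringe_rack between -0.02 and 0.02 m and y of syringe_2 in the frame of syringe_rack between -0.09 and 0.09 m and value of joint plunger_2 above 0.0365 m and linear speed of syringe_2 below 0.02 m/s) and (horizontal distance between syringe_3 and beaker below 0.022 m and z of syringe_3 in the frame of beaker between -0.002 and 0.015 m and angle between syringe_3's own z axis and vertical below 0.45 rad and linear speed of syringe_3 below 0.02 m/s and value of joint plunger_3 above 0.01 m))) and angle between beaker's own z axis and vertical below 0.1 rad and linear speed of beaker below 0.02 m/s); the robot touches nothing.
It fails at once if a plunger is pressed or gripped with more than 18 N (contact force between any of the fingers, the arm and plunger_1 above 18 N or contact force between any of the fingers, the arm and plunger_2 above 18 N or contact force between any of the fingers, the arm and plunger_3 above 18 N).
It fails at once if the beaker is tipped by more than 0.4 rad (angle between beaker's own z axis and vertical above 0.4 rad).
It fails at once if the pink flask or the tally counter is pushed more than 30 mm (distance of any of flask_t75, tally_counter from where it was at the start of the episode above 0.03 m).
It also fails if it takes over 69 s, if anything falls off the work surface, if the arm or the gripper's body presses on something with over 40 N, if the wrist force passes 120 N, or if a joint passes its speed limit or range.

## Working session

There is one attempt and no reset: what is moved stays moved. The work goes in short steps, Python scripts to look and compute and a shell command to move; the robot and the scene stay as the last step left them, time stands still between calls to the robot, and variables do not carry over. Pictures are saved under pics/ and viewed, at most 12 in all, crops included, and the job is handed in when it is done.

```bash
mkdir -p pics; cat > h.py <<'E'
from bench import *
import numpy as np, cv2
def world(c,px,z=None):
    R=cv2.Rodrigues(np.array(c["rvec"],float))[0];t=np.array(c["tvec"],float).ravel();K=np.array(c["camera_matrix"])
    r,q=px; ray=R.T@np.linalg.solve(K,[q,r,1.]);o=-R.T@t
    if z is None:
        d=c["depth"][int(round(r)),int(round(q))]; return o+ray*d
    return o+ray*(z-o[2])/ray[2]
E
python3 - <<'E'
from h import *
for n in("scene","top"):
    c=camera(n);cv2.imwrite(f"pics/{n}1.png",c["frame"])
    for k,z in(("syringe_rack",0),("thumb_1",160),("syringe_1",6),("beaker",0),("flask_t75",0),("tally_counter",0)):
        for p in place_of(k,n)[:6]:
            print(n,k,round(p["score"],2),np.round(p["pixel"]),np.round(world(c,p["pixel"],z)),np.round(world(c,p["pixel"])))
print(get_obs())
E
```

```text
scene syringe_rack 0.57 [320. 278.] [493.  -9.   0.] [477.  21.  60.]
scene thumb_1 0.75 [307. 268.] [475.  58. 160.] [476.  57. 157.]
scene thumb_1 0.68 [273. 277.] [495.  -7. 160.] [496.  -7. 159.]
scene thumb_1 0.62 [239. 288.] [514. -82. 160.] [515. -83. 159.]
scene thumb_1 0.41 [349. 264.] [445. 122. 160.] [470.  82.  61.]
scene syringe_1 0.97 [351. 264.] [483.  63.   6.] [469.  85.  61.]
scene syringe_1 0.93 [282. 288.] [515. -92.   6.] [499. -59.  60.]
scene syringe_1 0.75 [314. 275.] [503. -15.   6.] [488.  13.  62.]
scene beaker 0.87 [211. 328.] [ 529. -329.    0.] [ 521. -306.   24.]
scene beaker 0.79 [236. 343.] [ 466. -274.    0.] [ 459. -251.   27.]
scene beaker 0.76 [199. 358.] [ 481. -406.    0.] [ 476. -385.   20.]
scene flask_t75 0.7 [244. 223.] [ 695. -117.    0.] [678. -97.  32.]
scene tally_counter 0.5 [171. 275.] [ 715. -397.    0.] [ 710. -388.    8.]
top syringe_rack 0.62 [272. 222.] [495. -11.   0.] [488. -19.  71.]
top thumb_1 0.65 [253. 249.] [513. -82. 160.] [513. -82. 157.]
top thumb_1 0.51 [262. 216.] [498. -19. 160.] [499. -18. 156.]
top thumb_1 0.47 [27
[... 675 characters left out ...]
oint_positions': array([-1.22740124e+00,  1.30345754e-01,  1.48818855e+00, -1.84596659e-05,
        1.52299170e+00, -8.53818733e-02]), 'dq': array([-1.08495421e-04, -7.37556527e-04,  1.02948590e-03, -9.25065221e-04,
        5.76057456e-05, -1.25978991e-03]), 'joint_torque': array([ 3.96203286e-04, -5.59593415e+01, -4.91951072e+01,  7.71130132e-02,
        2.28405203e-02,  4.09626892e-06]), 'position': array([ 249.48410678, -545.67777143,  404.77394318]), 'tool_rot': array([3.14152782e+00, 2.40553099e-05, 4.28777838e-01]), 'ft_force': array([ 0.72076848,  0.03649885, -0.64065457]), 'wrist_torque': array([ 0.01149558,  0.02565475, -0.02390021]), 'grip_force': 0.0, 'opening': 92.73653350640598}
```

View pics/scene1.png

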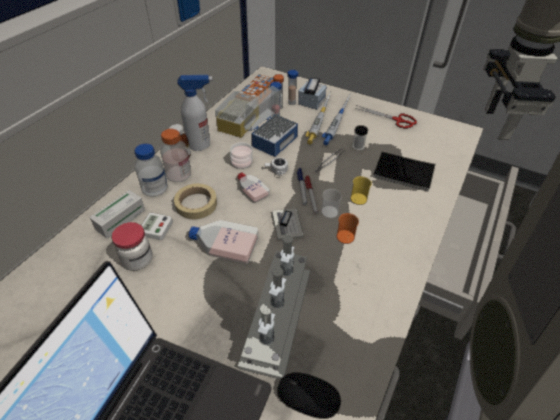

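View pics/top1.png

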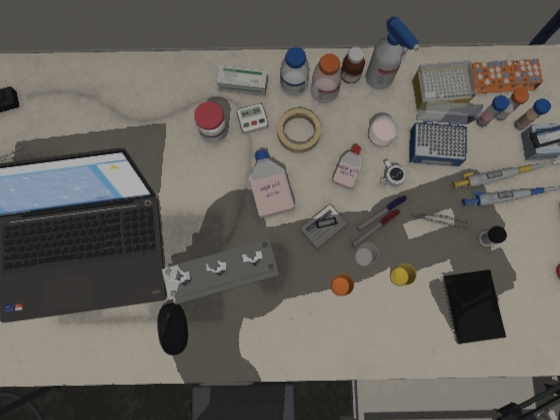

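The rack (scene pixel about (320,278)) holds the three syringes, and the clear beaker is at scene (205,330) / top (257,366), with the orange and yellow cups beside it. Next I'll check how the flange wings are turned.

```bash
python3 - <<'E'
from h import *
for n in("top","scene"):
    c=camera(n);R=cv2.Rodrigues(np.array(c["rvec"],float))[0];t=np.array(c["tvec"],float).ravel();K=np.array(c["camera_matrix"])
    v,u=np.mgrid[:420,:560];d=c["depth"]
    P=(np.stack([(u-K[0,2])/K[0,0]*d,(v-K[1,2])/K[1,1]*d,d],-1)-t)@R
    for x,y in((513,-82),(495,-11),(474,61)):
        near=np.hypot(P[...,0]-x,P[...,1]-y)<30
        top=near&(P[...,2]>148)&(P[...,2]<166); fl=near&(P[...,2]>106)&(P[...,2]<119)
        a=P[fl][:,:2];w,V=np.linalg.eigh(np.cov(a.T)) if len(a)>3 else (0,np.eye(2))
        print(n,top.sum(),P[top].mean(0).round(1),P[top][:,2].max().round(1),len(a),a.mean(0).round(),np.sqrt(w),np.degrees(np.arctan2(V[1,1],V[0,1])))
    b=near=np.hypot(P[...,0]-522,P[...,1]+334)<40
    rim=b&(P[...,2]>50)&(P[...,2]<66); 
    if rim.sum(): print("rim",rim.sum(),P[rim].mean(0),P[rim].min(0),P[rim].max(0))
    r0,r1,c0,c1=(230,300,160,280) if n=="top" else (225,375,230,320)
    cv2.imwrite(f"pics/{n}_c.png",cv2.resize(c["frame"][r0:r1,c0:c1],None,fx=6 if n=="top" else 4,fy=6 if n=="top" else 4,interpolation=cv2.INTER_CUBIC))
E
```

```text
top 83 [515.  -84.7 156.2] 159.8 117 [513. -85.] [ 5.16942205 12.78705792] 102.47993268053008
top 82 [495.7 -12.1 156. ] 159.9 115 [494. -15.] [ 5.45918052 11.89672127] 96.71085966043078
top 85 [477.   60.  156.4] 160.5 119 [476.  55.] [ 5.75449679 10.90624503] 110.73247620885037
rim 96 [ 525.63198348 -330.48170431   56.09238832] [ 501.42910131 -349.7967605    50.09481469] [ 545.02780303 -305.11710685   61.59751334]
scene 85 [515.5 -82.7 157.6] 160.7 122 [513. -78.] [6.1477088  9.07116665] 79.15535873501338
scene 99 [496.4 -10.6 157.5] 159.7 146 [495.  -7.] [ 5.88294408 10.14288517] 78.98731232705995
scene 120 [477.6  61.7 157.9] 161.0 179 [476.  66.] [6.01023306 9.97023724] 82.60282560881333
rim 118 [ 525.74702452 -329.92109037   55.46198133] [ 502.51671202 -350.1908948    50.04375336] [ 547.08532522 -303.98521131   61.84363783]
```

View pics/top_c.png

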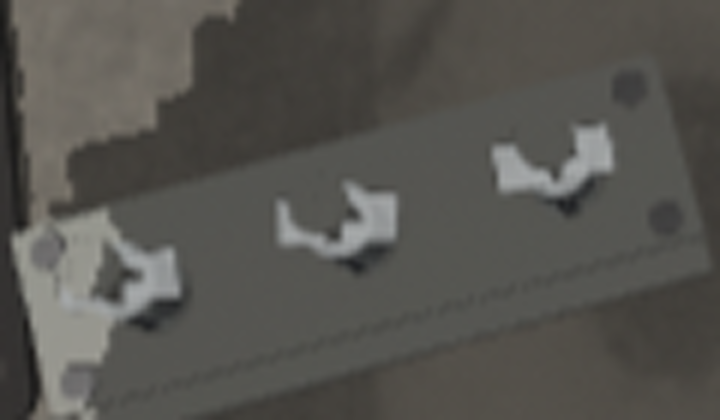

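Wings lie along the rack's y axis (yaw about 0.255). Thumbs at (515,-83.5), (496,-11.3) and (477,61). Now moving to the first one with shut fingers.

```bash
python3 -m pendant '[{"grip":1,"x":4,"y":-2.9,"z":0,"roll":-0.12},{"grip":1,"x":8,"y":-5.8,"z":0,"roll":-0.24},{"grip":1,"x":12,"y":-8.6,"z":0,"roll":-0.36},{"grip":1,"x":16,"y":-11.5,"z":0,"roll":-0.48},{"grip":1,"x":19,"y":-13.6,"z":0,"roll":-0.6},{"grip":1,"x":22,"y":-15.7,"z":0,"roll":-0.72},{"grip":1,"x":25,"y":-17.9,"z":0,"roll":-0.84},{"grip":1,"x":28,"y":-20,"z":0,"roll":-0.96},{"grip":1,"x":31,"y":-22.2,"z":0,"roll":-1.08},{"grip":1,"x":34,"y":-24.3,"z":0,"roll":-1.2}]'
```

```text
clock: 1.63
position: [457.5, -182.4, 405.1]
tool_rot: [3.141, 0.0, 1.635]
ft_force: [0.2, -1.1, -0.2]
opening: 31.0
grip_force: 0.0
```

```bash
python3 -m pendant '[{"grip":1,"x":3,"y":2,"z":0,"roll":-0.1},{"grip":1,"x":6,"y":4,"z":1,"roll":-0.197},{"grip":1,"x":9,"y":5.8,"z":2,"roll":-0.197},{"grip":1,"x":9.63,"y":6.31,"z":3,"roll":-0.197},{"grip":1,"x":9.63,"y":6.31,"z":4.3,"roll":-0.197},{"grip":1,"x":9.63,"y":6.31,"z":4.3,"roll":-0.197},{"grip":1,"x":9.63,"y":6.31,"z":4.3,"roll":-0.197},{"grip":1,"x":9.63,"y":6.31,"z":4.3,"roll":-0.197},{"grip":1,"x":9.63,"y":6.31,"z":4.3,"roll":-0.197},{"grip":1,"x":9.63,"y":6.31,"z":4.3,"roll":-0.197}]'
python3 - <<'E'
from h import *
o=get_obs();print(o["position"],o["opening"],o["ft_force"])
c=camera("scene");cv2.imwrite("pics/s2.png",cv2.resize(c["frame"][150:390,200:360],None,fx=3.3,fy=2.5))
cv2.imwrite("pics/s2.png",cv2.resize(c["frame"][190:340,210:360],None,fx=4,fy=4,interpolation=cv2.INTER_CUBIC))
E
```

```text
clock: 2.47
position: [514.4, -85.7, 362.6]
tool_rot: [3.14, 0.001, 1.824]
ft_force: [-0.2, 0.3, 0.3]
opening: 0.6
grip_force: 0.0
[514.38379687 -85.67276276 362.64735953] 0.6379721292287774 [-0.18084076  0.28516423  0.33768271]
```

View pics/s2.png

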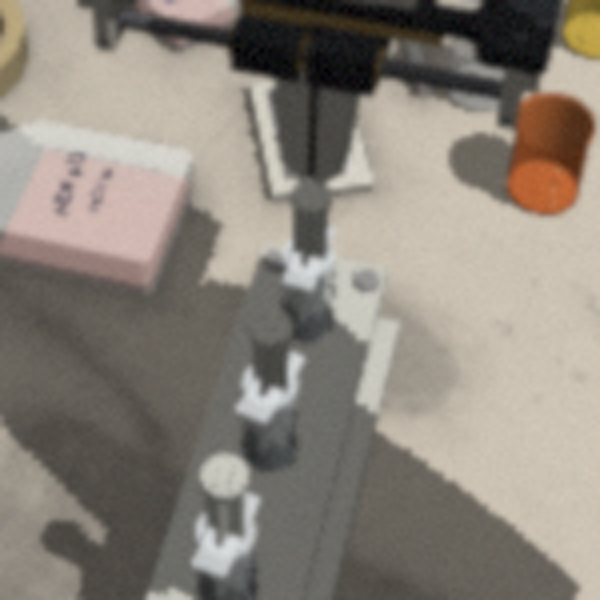

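Shut fingers sit right above the far thumb rest (crop (185,312)). Pressing begins.

```bash
python3 -m pendant '[{"grip":1,"x":0.2,"y":0.1,"z":0.7,"roll":0},{"grip":1,"x":0.2,"y":0.1,"z":1.1,"roll":0},{"grip":1,"x":0.2,"y":0.1,"z":1.3,"roll":0},{"grip":1,"x":0.2,"y":0.1,"z":1.5,"roll":0},{"grip":1,"x":0.2,"y":0.1,"z":1.7,"roll":0},{"grip":1,"x":0.2,"y":0.1,"z":1.9,"roll":0},{"grip":1,"x":0.2,"y":0.1,"z":2.1,"roll":0},{"grip":1,"x":0.2,"y":0.1,"z":2.3,"roll":0},{"grip":1,"x":0.2,"y":0.1,"z":2.45,"roll":0},{"grip":1,"x":0.2,"y":0.1,"z":2.6,"roll":0}]'
```

```text
clock: 3.35
position: [515.0, -82.4, 335.8]
tool_rot: [3.141, 0.0, 1.826]
ft_force: [-0.0, -0.2, 1.7]
opening: 0.2
grip_force: 1.0
```

```bash
python3 -m pendant '[{"grip":1,"z":0.05},{"grip":1,"z":0.1},{"grip":1,"z":0.15},{"grip":1,"z":0.2},{"grip":1,"z":0.25},{"grip":1,"z":0.3},{"grip":1,"z":0.35},{"grip":1,"z":0.4},{"grip":1,"z":0.45},{"grip":1,"z":0.5}]'
```

```text
invalid input
```

```bash
python3 -m pendant '[{"grip":1,"x":0,"y":0,"z":0.05,"roll":0},{"grip":1,"x":0,"y":0,"z":0.1,"roll":0},{"grip":1,"x":0,"y":0,"z":0.15,"roll":0},{"grip":1,"x":0,"y":0,"z":0.2,"roll":0},{"grip":1,"x":0,"y":0,"z":0.25,"roll":0},{"grip":1,"x":0,"y":0,"z":0.3,"roll":0},{"grip":1,"x":0,"y":0,"z":0.35,"roll":0},{"grip":1,"x":0,"y":0,"z":0.4,"roll":0},{"grip":1,"x":0,"y":0,"z":0.45,"roll":0},{"grip":1,"x":0,"y":0,"z":0.5,"roll":0}]'
```

```text
clock: 4.18
position: [514.9, -82.4, 330.7]
tool_rot: [3.142, -0.0, 1.826]
ft_force: [-1.7, -0.0, 1.7]
opening: 0.8
grip_force: 1.0
```

```bash
python3 -m pendant '[{"grip":1,"x":0,"y":0,"z":0.06,"roll":0},{"grip":1,"x":0,"y":0,"z":0.12,"roll":0},{"grip":1,"x":0,"y":0,"z":0.18,"roll":0},{"grip":1,"x":0,"y":0,"z":0.24,"roll":0},{"grip":1,"x":0,"y":0,"z":0.3,"roll":0},{"grip":1,"x":0,"y":0,"z":0.36,"roll":0},{"grip":1,"x":0,"y":0,"z":0.42,"roll":0},{"grip":1,"x":0,"y":0,"z":0.48,"roll":0},{"grip":1,"x":0,"y":0,"z":0.54,"roll":0},{"grip":1,"x":0,"y":0,"z":0.6,"roll":0}]'
```

```text
clock: 5.02
position: [514.9, -82.4, 324.7]
tool_rot: [3.142, -0.0, 1.826]
ft_force: [-0.6, -0.7, 1.0]
opening: 0.4
grip_force: 1.0
```

```bash
python3 -m pendant '[{"grip":1,"x":0,"y":0,"z":0.06,"roll":0},{"grip":1,"x":0,"y":0,"z":0.12,"roll":0},{"grip":1,"x":0,"y":0,"z":0.18,"roll":0},{"grip":1,"x":0,"y":0,"z":0.24,"roll":0},{"grip":1,"x":0,"y":0,"z":0.3,"roll":0},{"grip":1,"x":0,"y":0,"z":0.36,"roll":0},{"grip":1,"x":0,"y":0,"z":0.42,"roll":0},{"grip":1,"x":0,"y":0,"z":0.48,"roll":0},{"grip":1,"x":0,"y":0,"z":0.54,"roll":0},{"grip":1,"x":0,"y":0,"z":0.6,"roll":0}]'; python3 - <<'E'
from h import *
print(get_obs()["ft_force"])
c=camera("scene");cv2.imwrite("pics/s3.png",cv2.resize(c["frame"][190:340,210:360],None,fx=4,fy=4,interpolation=cv2.INTER_CUBIC))
E
```

```text
clock: 5.85
position: [514.9, -82.4, 318.7]
tool_rot: [-3.142, -0.0, 1.826]
ft_force: [-0.7, -0.2, 2.0]
opening: 0.8
grip_force: 1.0
[-0.66190976 -0.1768672   2.00337315]
```

View pics/s3.png

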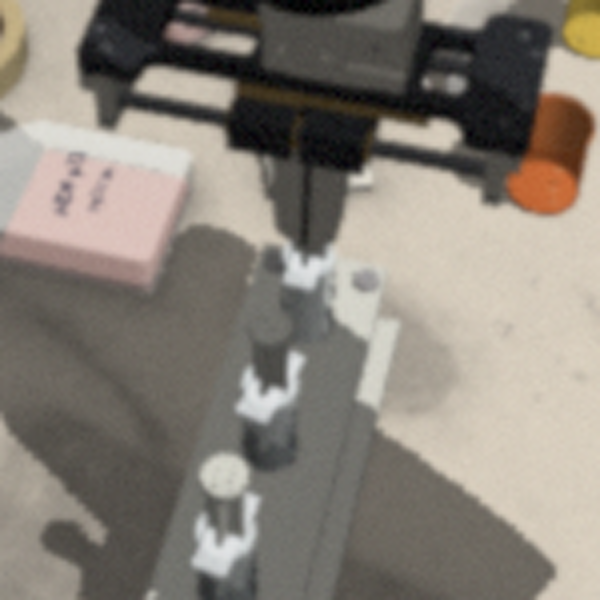

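The far plunger is going in under the fingertips, with a steady low force past 24 mm, so it glides. Pushing it home.

```bash
python3 -m pendant '[{"grip":1,"x":0,"y":0,"z":0.14,"roll":0},{"grip":1,"x":0,"y":0,"z":0.28,"roll":0},{"grip":1,"x":0,"y":0,"z":0.42,"roll":0},{"grip":1,"x":0,"y":0,"z":0.56,"roll":0},{"grip":1,"x":0,"y":0,"z":0.7,"roll":0},{"grip":1,"x":0,"y":0,"z":0.82,"roll":0},{"grip":1,"x":0,"y":0,"z":0.94,"roll":0},{"grip":1,"x":0,"y":0,"z":1.03,"roll":0},{"grip":1,"x":0,"y":0,"z":1.1,"roll":0},{"grip":1,"x":0,"y":0,"z":1.15,"roll":0}]'
```

```text
clock: 6.73
position: [515.2, -82.5, 307.9]
tool_rot: [3.141, 0.001, 1.826]
ft_force: [-0.8, 0.3, 7.1]
opening: 0.6
grip_force: 3.6
```

```bash
python3 -m pendant '[{"grip":1,"x":0,"y":0,"z":-2,"roll":0},{"grip":1,"x":0,"y":0,"z":-5.4,"roll":0},{"grip":1,"x":1.5,"y":0,"z":-6,"roll":0},{"grip":1,"x":4.5,"y":0,"z":-6,"roll":0},{"grip":1,"x":7.35,"y":-0.05,"z":-6,"roll":0},{"grip":1,"x":7.35,"y":-0.05,"z":-6,"roll":0},{"grip":1,"x":7.35,"y":-0.05,"z":-5.5,"roll":0},{"grip":1,"x":7.35,"y":-0.05,"z":-5,"roll":0},{"grip":1,"x":7.35,"y":-0.05,"z":-4.6,"roll":0},{"grip":1,"x":7.35,"y":-0.05,"z":-4.4,"roll":0}]'; python3 - <<'E'
from h import *
c=camera("scene")
for p in place_of("thumb_1","scene")[:5]: print(p["score"],p["pixel"],world(c,p["pixel"]).round(1))
R=cv2.Rodrigues(np.array(c["rvec"],float))[0];t=np.array(c["tvec"],float).ravel();K=np.array(c["camera_matrix"])
v,u=np.mgrid[:420,:560];d=c["depth"]
P=(np.stack([(u-K[0,2])/K[0,0]*d,(v-K[1,2])/K[1,1]*d,d],-1)-t)@R
m=(np.hypot(P[...,0]-515,P[...,1]+83)<14)&(P[...,2]>113)
print(m.sum(),np.percentile(P[m][:,2],[10,50,90,100]))
E
```

```text
clock: 7.57
position: [495.7, -12.2, 349.8]
tool_rot: [-3.14, -0.001, 1.825]
ft_force: [-0.2, -0.7, -0.7]
opening: 0.5
grip_force: 0.0
0.7 [308.9, 264.7] [477.7  63.9 160.9]
13 [113.41108703 114.92836458 115.423871   116.07734997]
```

```bash
python3 -m pendant '[{"grip":1,"x":0,"y":0,"z":0.15,"roll":0},{"grip":1,"x":0,"y":0,"z":0.3,"roll":0},{"grip":1,"x":0,"y":0,"z":0.45,"roll":0},{"grip":1,"x":0,"y":0,"z":0.6,"roll":0},{"grip":1,"x":0,"y":0,"z":0.75,"roll":0},{"grip":1,"x":0,"y":0,"z":0.9,"roll":0},{"grip":1,"x":0,"y":0,"z":1.05,"roll":0},{"grip":1,"x":0,"y":0,"z":1.15,"roll":0},{"grip":1,"x":0,"y":0,"z":1.25,"roll":0},{"grip":1,"x":0,"y":0,"z":1.35,"roll":0}]'
```

```text
clock: 8.5
position: [496.0, -11.4, 338.0]
tool_rot: [3.141, 0.0, 1.826]
ft_force: [-0.1, 0.4, 4.7]
opening: 0.7
grip_force: 2.3
```

```bash
python3 -m pendant '[{"grip":1,"x":0,"y":0,"z":0.05,"roll":0},{"grip":1,"x":0,"y":0,"z":0.1,"roll":0},{"grip":1,"x":0,"y":0,"z":0.15,"roll":0},{"grip":1,"x":0,"y":0,"z":0.2,"roll":0},{"grip":1,"x":0,"y":0,"z":0.25,"roll":0},{"grip":1,"x":0,"y":0,"z":0.3,"roll":0},{"grip":1,"x":0,"y":0,"z":0.35,"roll":0},{"grip":1,"x":0,"y":0,"z":0.4,"roll":0},{"grip":1,"x":0,"y":0,"z":0.45,"roll":0},{"grip":1,"x":0,"y":0,"z":0.5,"roll":0}]'
```

```text
clock: 9.33
position: [495.9, -11.4, 332.7]
tool_rot: [3.142, 0.0, 1.826]
ft_force: [0.6, -0.2, 4.3]
opening: 0.8
grip_force: 2.2
```

```bash
python3 -m pendant '[{"grip":1,"x":0,"y":0,"z":0.05,"roll":0},{"grip":1,"x":0,"y":0,"z":0.1,"roll":0},{"grip":1,"x":0,"y":0,"z":0.15,"roll":0},{"grip":1,"x":0,"y":0,"z":0.2,"roll":0},{"grip":1,"x":0,"y":0,"z":0.25,"roll":0},{"grip":1,"x":0,"y":0,"z":0.3,"roll":0},{"grip":1,"x":0,"y":0,"z":0.35,"roll":0},{"grip":1,"x":0,"y":0,"z":0.4,"roll":0},{"grip":1,"x":0,"y":0,"z":0.45,"roll":0},{"grip":1,"x":0,"y":0,"z":0.5,"roll":0}]'
```

```text
clock: 10.17
position: [495.9, -11.4, 327.7]
tool_rot: [3.142, -0.0, 1.826]
ft_force: [-0.5, 1.0, 5.1]
opening: 0.3
grip_force: 2.2
```

```bash
python3 -m pendant '[{"grip":1,"x":0,"y":0,"z":0.05,"roll":0},{"grip":1,"x":0,"y":0,"z":0.1,"roll":0},{"grip":1,"x":0,"y":0,"z":0.15,"roll":0},{"grip":1,"x":0,"y":0,"z":0.2,"roll":0},{"grip":1,"x":0,"y":0,"z":0.25,"roll":0},{"grip":1,"x":0,"y":0,"z":0.3,"roll":0},{"grip":1,"x":0,"y":0,"z":0.35,"roll":0},{"grip":1,"x":0,"y":0,"z":0.4,"roll":0},{"grip":1,"x":0,"y":0,"z":0.45,"roll":0},{"grip":1,"x":0,"y":0,"z":0.5,"roll":0}]'
```

```text
clock: 11.0
position: [495.9, -11.4, 322.7]
tool_rot: [-3.142, -0.0, 1.826]
ft_force: [0.2, -0.5, 4.1]
opening: 0.5
grip_force: 2.2
```

```bash
python3 -m pendant '[{"grip":1,"x":0,"y":0,"z":0.17,"roll":0},{"grip":1,"x":0,"y":0,"z":0.34,"roll":0},{"grip":1,"x":0,"y":0,"z":0.51,"roll":0},{"grip":1,"x":0,"y":0,"z":0.68,"roll":0},{"grip":1,"x":0,"y":0,"z":0.85,"roll":0},{"grip":1,"x":0,"y":0,"z":1.02,"roll":0},{"grip":1,"x":0,"y":0,"z":1.19,"roll":0},{"grip":1,"x":0,"y":0,"z":1.33,"roll":0},{"grip":1,"x":0,"y":0,"z":1.43,"roll":0},{"grip":1,"x":0,"y":0,"z":1.5,"roll":0}]'
```

```text
clock: 11.83
position: [496.1, -11.4, 308.1]
tool_rot: [3.141, 0.0, 1.826]
ft_force: [-0.9, 1.3, 8.9]
opening: 0.4
grip_force: 4.6
```

```bash
python3 -m pendant '[{"grip":1,"x":0,"y":0,"z":-2,"roll":0},{"grip":1,"x":0,"y":0,"z":-5.4,"roll":0},{"grip":1,"x":1.5,"y":0,"z":-6,"roll":0},{"grip":1,"x":4.5,"y":0,"z":-6,"roll":0},{"grip":1,"x":7.45,"y":0,"z":-6,"roll":0},{"grip":1,"x":7.45,"y":0,"z":-6,"roll":0},{"grip":1,"x":7.45,"y":0,"z":-5.5,"roll":0},{"grip":1,"x":7.45,"y":0,"z":-5,"roll":0},{"grip":1,"x":7.45,"y":0,"z":-4.6,"roll":0},{"grip":1,"x":7.45,"y":0,"z":-4.4,"roll":0}]'; python3 - <<'E'
from h import *
for n in("scene","top"):
    c=camera(n);cv2.imwrite(f"pics/{n}4.png",cv2.resize(c["frame"][190:340,210:360],None,fx=4,fy=4,interpolation=cv2.INTER_CUBIC))
    R=cv2.Rodrigues(np.array(c["rvec"],float))[0];t=np.array(c["tvec"],float).ravel();K=np.array(c["camera_matrix"])
    v,u=np.mgrid[:420,:560];d=c["depth"]
    P=(np.stack([(u-K[0,2])/K[0,0]*d,(v-K[1,2])/K[1,1]*d,d],-1)-t)@R
    for x,y in((515,-83.5),(496,-11.3)):
        m=(np.hypot(P[...,0]-x,P[...,1]-y)<12)&(P[...,2]>117)&(P[...,2]<150)
        print(n,m.sum(),np.percentile(P[m][:,2],[10,50,90]) if m.any() else "")
E
```

```text
clock: 12.67
position: [476.9, 59.9, 350.1]
tool_rot: [-3.139, -0.0, 1.825]
ft_force: [-0.7, -0.0, -0.1]
opening: 0.5
grip_force: 0.0
scene 0 
scene 0 
top 74 [119.14697994 121.58832108 123.65062205]
top 72 [118.94800407 120.07650573 122.01338021]
```

View pics/scene4.png

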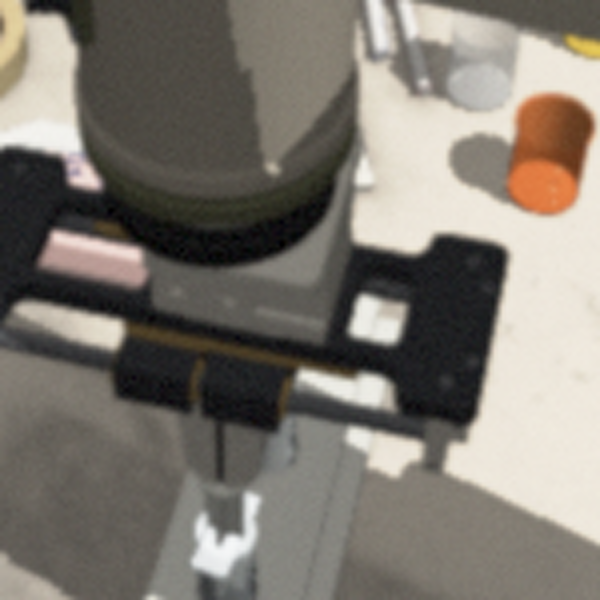

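Two glide and are home (thumb tops about 121 mm). The fingers are now over the near thumb, at crop (480,222).

```bash
python3 -m pendant '[{"grip":1,"x":0,"y":0,"z":0.15,"roll":0},{"grip":1,"x":0,"y":0,"z":0.3,"roll":0},{"grip":1,"x":0,"y":0,"z":0.45,"roll":0},{"grip":1,"x":0,"y":0,"z":0.6,"roll":0},{"grip":1,"x":0,"y":0,"z":0.75,"roll":0},{"grip":1,"x":0,"y":0,"z":0.9,"roll":0},{"grip":1,"x":0,"y":0,"z":1.05,"roll":0},{"grip":1,"x":0,"y":0,"z":1.15,"roll":0},{"grip":1,"x":0,"y":0,"z":1.25,"roll":0},{"grip":1,"x":0,"y":0,"z":1.35,"roll":0}]'
```

```text
clock: 13.6
position: [477.2, 60.7, 338.3]
tool_rot: [3.141, 0.0, 1.826]
ft_force: [0.1, -1.0, 4.0]
opening: 0.4
grip_force: 1.5
```

```bash
python3 -m pendant '[{"grip":1,"x":0,"y":0,"z":0.05,"roll":0},{"grip":1,"x":0,"y":0,"z":0.1,"roll":0},{"grip":1,"x":0,"y":0,"z":0.15,"roll":0},{"grip":1,"x":0,"y":0,"z":0.2,"roll":0},{"grip":1,"x":0,"y":0,"z":0.25,"roll":0},{"grip":1,"x":0,"y":0,"z":0.3,"roll":0},{"grip":1,"x":0,"y":0,"z":0.35,"roll":0},{"grip":1,"x":0,"y":0,"z":0.4,"roll":0},{"grip":1,"x":0,"y":0,"z":0.45,"roll":0},{"grip":1,"x":0,"y":0,"z":0.5,"roll":0}]'
```

```text
clock: 14.43
position: [477.1, 60.7, 333.2]
tool_rot: [-3.142, -0.0, 1.826]
ft_force: [0.1, 0.4, 2.4]
opening: 0.6
grip_force: 1.5
```

```bash
python3 -m pendant '[{"grip":1,"x":0,"y":0,"z":0.05,"roll":0},{"grip":1,"x":0,"y":0,"z":0.1,"roll":0},{"grip":1,"x":0,"y":0,"z":0.15,"roll":0},{"grip":1,"x":0,"y":0,"z":0.2,"roll":0},{"grip":1,"x":0,"y":0,"z":0.25,"roll":0},{"grip":1,"x":0,"y":0,"z":0.3,"roll":0},{"grip":1,"x":0,"y":0,"z":0.35,"roll":0},{"grip":1,"x":0,"y":0,"z":0.4,"roll":0},{"grip":1,"x":0,"y":0,"z":0.45,"roll":0},{"grip":1,"x":0,"y":0,"z":0.5,"roll":0}]'
```

```text
clock: 15.27
position: [477.1, 60.7, 328.2]
tool_rot: [3.142, 0.0, 1.826]
ft_force: [0.0, -0.2, 4.0]
opening: 0.4
grip_force: 1.5
```

```bash
python3 -m pendant '[{"grip":1,"x":0,"y":0,"z":0.05,"roll":0},{"grip":1,"x":0,"y":0,"z":0.1,"roll":0},{"grip":1,"x":0,"y":0,"z":0.15,"roll":0},{"grip":1,"x":0,"y":0,"z":0.2,"roll":0},{"grip":1,"x":0,"y":0,"z":0.25,"roll":0},{"grip":1,"x":0,"y":0,"z":0.3,"roll":0},{"grip":1,"x":0,"y":0,"z":0.35,"roll":0},{"grip":1,"x":0,"y":0,"z":0.4,"roll":0},{"grip":1,"x":0,"y":0,"z":0.45,"roll":0},{"grip":1,"x":0,"y":0,"z":0.5,"roll":0}]'
```

```text
clock: 16.1
position: [477.3, 60.7, 323.7]
tool_rot: [3.141, 0.0, 1.826]
ft_force: [-0.5, -0.3, 6.9]
opening: 0.1
grip_force: 3.5
```

```bash
python3 -m pendant '[{"grip":1,"x":0,"y":0,"z":0.03,"roll":0},{"grip":1,"x":0,"y":0,"z":0.06,"roll":0},{"grip":1,"x":0,"y":0,"z":0.09,"roll":0},{"grip":1,"x":0,"y":0,"z":0.12,"roll":0},{"grip":1,"x":0,"y":0,"z":0.15,"roll":0},{"grip":1,"x":0,"y":0,"z":0.17,"roll":0},{"grip":1,"x":0,"y":0,"z":0.19,"roll":0},{"grip":1,"x":0,"y":0,"z":0.2,"roll":0},{"grip":1,"x":0,"y":0,"z":0.2,"roll":0},{"grip":1,"x":0,"y":0,"z":0.2,"roll":0}]'
```

```text
clock: 16.93
position: [477.5, 60.7, 322.2]
tool_rot: [3.14, 0.0, 1.826]
ft_force: [-1.0, -0.3, 7.8]
opening: 0.5
grip_force: 4.4
```

It binds from about 22 mm. Stopping there: I'll lift off, open the fingers and go down around the barrel.

```bash
python3 -m pendant '[{"grip":1,"x":0,"y":0,"z":-0.5,"roll":0},{"grip":1,"x":0,"y":0,"z":-3,"roll":0},{"grip":-0.3,"x":0,"y":0,"z":-3.2,"roll":0},{"grip":-0.3,"x":0,"y":0,"z":-3.2,"roll":0},{"grip":-0.3,"x":0,"y":0,"z":-3.2,"roll":0},{"grip":-0.3,"x":0,"y":0,"z":-3.2,"roll":0},{"grip":-0.3,"x":0,"y":0,"z":-3.2,"roll":0},{"grip":-0.3,"x":0,"y":0,"z":-3.2,"roll":0},{"grip":-0.3,"x":0,"y":0,"z":-3.2,"roll":0},{"grip":-0.3,"x":0,"y":0,"z":-3.2,"roll":0}]'; python3 - <<'E'
from h import *
c=camera("scene");cv2.imwrite("pics/s5.png",cv2.resize(c["frame"][230:380,210:360],None,fx=4,fy=4,interpolation=cv2.INTER_CUBIC))
E
```

```text
clock: 17.77
position: [477.0, 60.7, 352.9]
tool_rot: [-3.141, -0.0, 1.826]
ft_force: [-0.0, -0.9, 0.4]
opening: 49.4
grip_force: 0.0
```

View pics/s5.png

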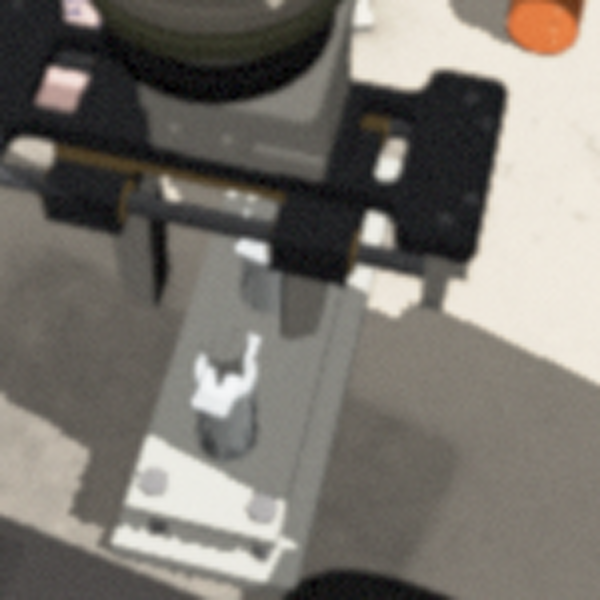

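The open fingers straddle the near syringe (crop (390,225)). Descending and closing.

```bash
python3 -m pendant '[{"grip":-0.3,"x":0,"y":0,"z":2,"roll":0},{"grip":-0.3,"x":0,"y":0,"z":4,"roll":0},{"grip":-0.3,"x":0,"y":0,"z":5.5,"roll":0},{"grip":-0.3,"x":0,"y":0,"z":6.8,"roll":0},{"grip":-0.3,"x":0,"y":0,"z":8,"roll":0},{"grip":-0.3,"x":0,"y":0,"z":8.7,"roll":0},{"grip":0.1,"x":0,"y":0,"z":8.7,"roll":0},{"grip":0.3,"x":0,"y":0,"z":8.7,"roll":0},{"grip":0.6,"x":0,"y":0,"z":8.7,"roll":0},{"grip":0.6,"x":0,"y":0,"z":8.7,"roll":0}]'
```

```text
clock: 18.65
position: [477.6, 60.7, 267.3]
tool_rot: [3.14, 0.0, 1.826]
ft_force: [0.0, 0.3, -0.7]
opening: 38.6
grip_force: 0.0
```

```bash
python3 -m pendant '[{"grip":0.7,"x":0,"y":0,"z":0,"roll":0},{"grip":0.8,"x":0,"y":0,"z":0,"roll":0},{"grip":1,"x":0,"y":0,"z":0,"roll":0},{"grip":1,"x":0,"y":0,"z":0,"roll":0},{"grip":1,"x":0,"y":0,"z":0,"roll":0},{"grip":1,"x":0,"y":0,"z":-0.2,"roll":0},{"grip":1,"x":0,"y":0,"z":-0.5,"roll":0},{"grip":1,"x":0,"y":0,"z":-1,"roll":0},{"grip":1,"x":0,"y":0,"z":-1.5,"roll":0},{"grip":1,"x":0,"y":0,"z":-2,"roll":0}]'
```

```text
clock: 19.48
position: [477.1, 60.7, 286.7]
tool_rot: [-3.141, -0.0, 1.826]
ft_force: [0.3, 0.6, -0.6]
opening: 25.1
grip_force: 30.0
```

```bash
python3 -m pendant '[{"grip":1,"x":0,"y":0,"z":-1,"roll":0},{"grip":1,"x":0,"y":0,"z":-2.5,"roll":0},{"grip":1,"x":0,"y":0,"z":-4.5,"roll":0},{"grip":1,"x":0,"y":0,"z":-6.5,"roll":0},{"grip":1,"x":0,"y":0,"z":-8.5,"roll":0},{"grip":1,"x":0,"y":0,"z":-10,"roll":0},{"grip":1,"x":0,"y":0,"z":-11,"roll":0},{"grip":1,"x":0,"y":0,"z":-12,"roll":0},{"grip":1,"x":0,"y":0,"z":-12,"roll":0},{"grip":1,"x":0,"y":0,"z":-12,"roll":0}]'; python3 - <<'E'
from h import *
from scipy.optimize import least_squares
for n in("top","scene"):
    c=camera(n);cv2.imwrite(f"pics/{n}6.png",c["frame"])
    K=np.array(c["camera_matrix"]);rv=np.array(c["rvec"],float);tv=np.array(c["tvec"],float)
    a=np.linspace(0,2*np.pi,60)
    for o in outline_of("beaker",n):
        m=o["mask"].astype(np.uint8);f=c["frame"][o["mask"]].mean(0)
        # match convex silhouette of cylinder to mask centroid/bounds
        q=np.argwhere(o["mask"])
        if len(q)<20: continue
        b=np.r_[q.min(0),q.max(0)]+[-.5,-.5,.5,.5]
        def res(p):
            pts=np.array([[p[0]+23*np.cos(t),p[1]+23*np.sin(t),z] for z in(0,59) for t in a])
            u=cv2.projectPoints(pts,rv,tv,K,None)[0][:,0,::-1]
            return np.r_[u.min(0),u.max(0)]-b
        s=least_squares(res,world(c,o["pixel"],0)[:2])
        print(n,round(o["score"],2),np.round(o["pixel"]),f.round(),s.x.round(1),s.fun.round(1))
E
```

```text
clock: 20.32
position: [477.1, 60.7, 406.4]
tool_rot: [3.141, 0.0, 1.826]
ft_force: [-0.3, 0.6, -1.1]
opening: 25.1
grip_force: 30.0
top 0.98 [285. 340.] [ 38.  72. 125.] [ 458.7 -273.4] [-0.7 -0.8  0.7  0.8]
top 0.95 [273. 405.] [ 44. 102. 118.] [ 479.9 -407. ] [-0.9 -1.5  0.9  1.4]
top 0.67 [254. 366.] [103. 108. 110.] [ 524.  -327.9] [-0.7  0.2  0.7 -0.2]
scene 0.62 [226. 349.] [ 61.  99. 163.] [ 458.6 -275.4] [-0.7 -1.3  0.6  1.3]
scene 0.57 [203. 329.] [169. 176. 181.] [ 525.  -330.3] [-0.9 -0.3  0.9  0.3]
scene 0.56 [187. 360.] [ 70. 143. 164.] [ 479.7 -408.2] [-0.5 -1.1  0.4  1.1]
```

View pics/scene6.png

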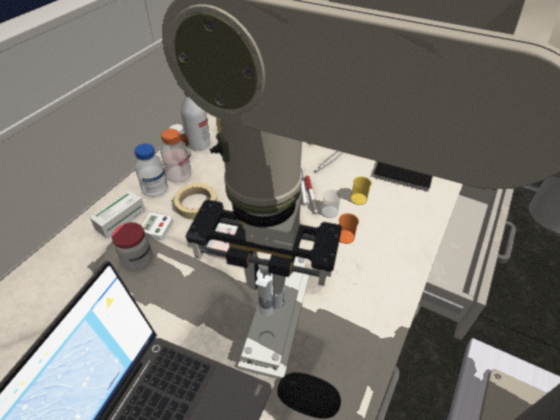

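The near syringe is out of the rack, hanging in the fingers at (285,265). The clear beaker is at (524.5,-329). Carrying it over.

```bash
python3 -m pendant '[{"grip":1,"x":-1.5,"y":-0.2,"z":0,"roll":0},{"grip":1,"x":-4.5,"y":-0.6,"z":0,"roll":0},{"grip":1,"x":-8,"y":-1.1,"z":0,"roll":0},{"grip":1,"x":-11.5,"y":-1.6,"z":0,"roll":0},{"grip":1,"x":-15,"y":-2,"z":0,"roll":0},{"grip":1,"x":-18.5,"y":-2.5,"z":0,"roll":0},{"grip":1,"x":-22,"y":-3,"z":0,"roll":0},{"grip":1,"x":-25.5,"y":-3.4,"z":0,"roll":0},{"grip":1,"x":-29,"y":-3.9,"z":0,"roll":0},{"grip":1,"x":-32,"y":-4.3,"z":0,"roll":0}]'
```

```text
clock: 21.35
position: [515.9, -262.1, 405.1]
tool_rot: [-3.14, -0.001, 1.825]
ft_force: [0.6, 0.5, -0.3]
opening: 25.1
grip_force: 30.0
```

```bash
python3 -m pendant '[{"grip":1,"x":-3,"y":-0.4,"z":0,"roll":0},{"grip":1,"x":-5,"y":-0.7,"z":0,"roll":0},{"grip":1,"x":-6.5,"y":-0.9,"z":0,"roll":0},{"grip":1,"x":-6.9,"y":-0.95,"z":0.5,"roll":0},{"grip":1,"x":-6.9,"y":-0.95,"z":2,"roll":0},{"grip":1,"x":-6.9,"y":-0.95,"z":4,"roll":0},{"grip":1,"x":-6.9,"y":-0.95,"z":5.5,"roll":0},{"grip":1,"x":-6.9,"y":-0.95,"z":6.5,"roll":0},{"grip":1,"x":-6.9,"y":-0.95,"z":6.5,"roll":0},{"grip":1,"x":-6.9,"y":-0.95,"z":6.5,"roll":0}]'; python3 - <<'E'
from h import *
o=get_obs();print(o["position"],o["opening"])
a=camera("scene")["frame"][140:240,270:390];b=camera("top")["frame"][210:310,310:430]
cv2.imwrite("pics/s7.png",np.hstack([cv2.resize(i,(400,400),interpolation=cv2.INTER_CUBIC) for i in(a[:, :100],b[:,10:110])]))
E
```

```text
clock: 22.18
position: [524.3, -328.3, 340.4]
tool_rot: [-3.14, -0.002, 1.826]
ft_force: [0.5, 0.4, -1.0]
opening: 24.9
grip_force: 30.0
[ 524.29531122 -328.32765185  340.43616673] 24.893472161411857
```

View pics/s7.png

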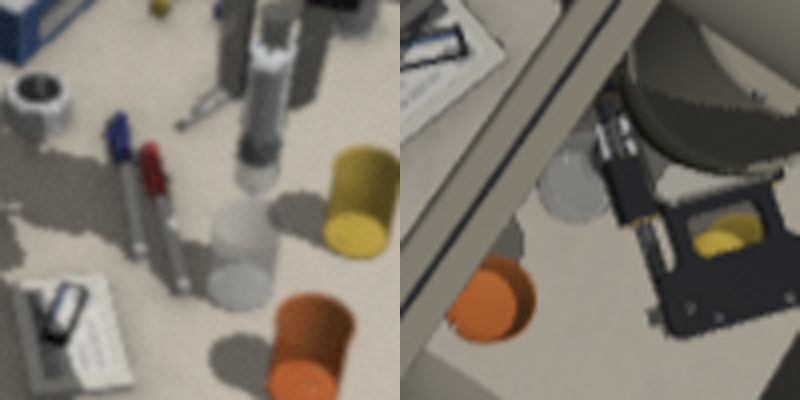

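The nozzle hangs above the clear beaker, and its axis runs into the beaker's base centre (left crop (285,242)). Lowering.

```bash
python3 -m pendant '[{"grip":1,"x":0,"y":0,"z":0.8,"roll":0},{"grip":1,"x":0,"y":0,"z":1.6,"roll":0},{"grip":1,"x":0,"y":0,"z":2.4,"roll":0},{"grip":1,"x":0,"y":0,"z":3.2,"roll":0},{"grip":1,"x":0,"y":0,"z":4,"roll":0},{"grip":1,"x":0,"y":0,"z":4.8,"roll":0},{"grip":1,"x":0,"y":0,"z":5.6,"roll":0},{"grip":1,"x":0,"y":0,"z":6.3,"roll":0},{"grip":1,"x":0,"y":0,"z":6.9,"roll":0},{"grip":1,"x":0,"y":0,"z":7.1,"roll":0}]'; python3 - <<'E'
from h import *
a=camera("scene")["frame"][150:250,270:370];b=camera("top")["frame"][210:310,320:420]
cv2.imwrite("pics/s8.png",np.hstack([cv2.resize(i,(400,400),interpolation=cv2.INTER_CUBIC) for i in(a,b)]))
E
```

```text
clock: 23.12
position: [524.1, -328.7, 268.7]
tool_rot: [-3.14, -0.001, 1.826]
ft_force: [0.4, 0.3, -1.4]
opening: 24.8
grip_force: 30.0
```

View pics/s8.png

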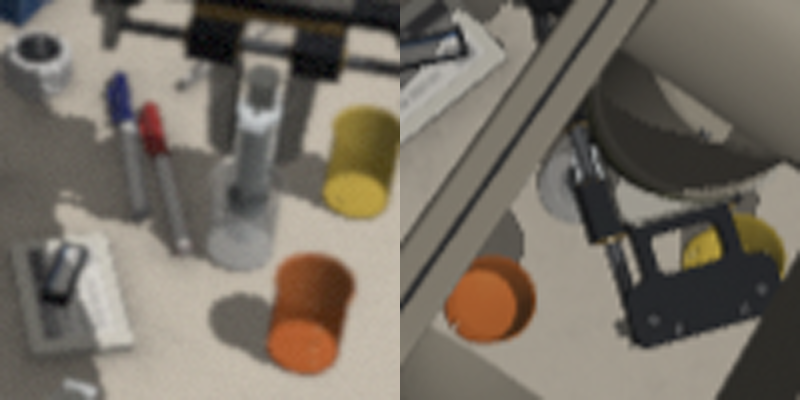

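The syringe is inside the clear beaker, untipped (left crop (190,240)). Lowering the last few mm and releasing.

```bash
python3 -m pendant '[{"grip":1,"x":0,"y":0,"z":0.15,"roll":0},{"grip":1,"x":0,"y":0,"z":0.3,"roll":0},{"grip":1,"x":0,"y":0,"z":0.4,"roll":0},{"grip":1,"x":0,"y":0,"z":0.4,"roll":0},{"grip":0.4,"x":0,"y":0,"z":0.4,"roll":0},{"grip":0.35,"x":0,"y":0,"z":0.4,"roll":0},{"grip":0.3,"x":0,"y":0,"z":0.4,"roll":0},{"grip":0.25,"x":0,"y":0,"z":0.4,"roll":0},{"grip":0.2,"x":0,"y":0,"z":0.4,"roll":0},{"grip":0.1,"x":0,"y":0,"z":0.4,"roll":0}]'
```

```text
clock: 24.05
position: [524.4, -329.0, 266.3]
tool_rot: [3.142, 0.0, 1.826]
ft_force: [0.2, 0.0, -0.7]
opening: 39.9
grip_force: 0.0
```

```bash
python3 -m pendant '[{"grip":0,"x":0,"y":0,"z":0,"roll":0},{"grip":-0.2,"x":0,"y":0,"z":0,"roll":0},{"grip":-0.4,"x":0,"y":0,"z":0,"roll":0},{"grip":-0.6,"x":0,"y":0,"z":0,"roll":0},{"grip":-0.8,"x":0,"y":0,"z":0,"roll":0},{"grip":-1,"x":0,"y":0,"z":0,"roll":0},{"grip":-1,"x":0,"y":0,"z":0,"roll":0},{"grip":-1,"x":0,"y":0,"z":0,"roll":0},{"grip":-1,"x":0,"y":0,"z":0,"roll":0},{"grip":-1,"x":0,"y":0,"z":0,"roll":0}]'
```

```text
clock: 24.88
position: [524.4, -329.0, 266.3]
tool_rot: [3.142, -0.0, 1.826]
ft_force: [0.3, 0.1, 1.0]
opening: 92.9
grip_force: 0.0
```

```bash
python3 -m pendant '[{"grip":-1,"x":0,"y":0,"z":-1.5,"roll":0},{"grip":-1,"x":0,"y":0,"z":-3.5,"roll":0},{"grip":-1,"x":0,"y":0,"z":-6,"roll":0},{"grip":-1,"x":0,"y":0,"z":-9,"roll":0},{"grip":-1,"x":0,"y":0,"z":-12,"roll":0},{"grip":-1,"x":0,"y":0,"z":-15,"roll":0},{"grip":-1,"x":-3,"y":0,"z":-15,"roll":0},{"grip":-1,"x":-7,"y":-3,"z":-15,"roll":0},{"grip":-1,"x":-11,"y":-6,"z":-15,"roll":0},{"grip":-1,"x":-15,"y":-10,"z":-15,"roll":0}]'; python3 - <<'E'
from h import *
for n in("scene","top"):
    c=camera(n)
    R=cv2.Rodrigues(np.array(c["rvec"],float))[0];t=np.array(c["tvec"],float).ravel();K=np.array(c["camera_matrix"])
    v,u=np.mgrid[:420,:560];d=c["depth"]
    P=(np.stack([(u-K[0,2])/K[0,0]*d,(v-K[1,2])/K[1,1]*d,d],-1)-t)@R
    for x,y in((515,-83.5),(496,-11.3),(524,-329)):
        m=(np.hypot(P[...,0]-x,P[...,1]-y)<(12 if y>-100 else 40))&(P[...,2]>117)&(P[...,2]<150)
        print(n,m.sum(),(np.percentile(P[m][:,2],[10,50,90]),P[m].mean(0)) if m.any() else "")
    if n=="scene": a=c["frame"][150:290,240:380]
    else: b=c["frame"][200:340,240:380]
cv2.imwrite("pics/s9.png",np.hstack([cv2.resize(i,(400,400),interpolation=cv2.INTER_CUBIC) for i in(a,b)]))
E
```

```text
clock: 25.72
position: [480.5, -472.9, 416.5]
tool_rot: [3.141, 0.001, 1.828]
ft_force: [0.5, -0.5, 0.8]
opening: 92.8
grip_force: 0.0
scene 75 (array([121.32576764, 123.5603403 , 124.88489373]), array([515.66700403, -82.55111945, 123.38199751]))
scene 91 (array([120.81697149, 122.07864441, 123.49680135]), array([496.63075864, -10.73917805, 122.06782954]))
scene 71 (array([120.64275171, 133.1664369 , 135.86843488]), array([ 524.72482822, -326.75892723,  130.57663555]))
top 77 (array([119.55485788, 121.89562999, 123.91271074]), array([515.08388056, -84.61782693, 121.72026047]))
top 75 (array([118.6085522 , 120.76812094, 122.68129598]), array([495.69649969, -12.19070929, 120.74605105]))
top 79 (array([130.07395179, 132.91199602, 134.90007935]), array([ 524.24319077, -328.79276337,  132.69730528]))
```

View pics/s9.png

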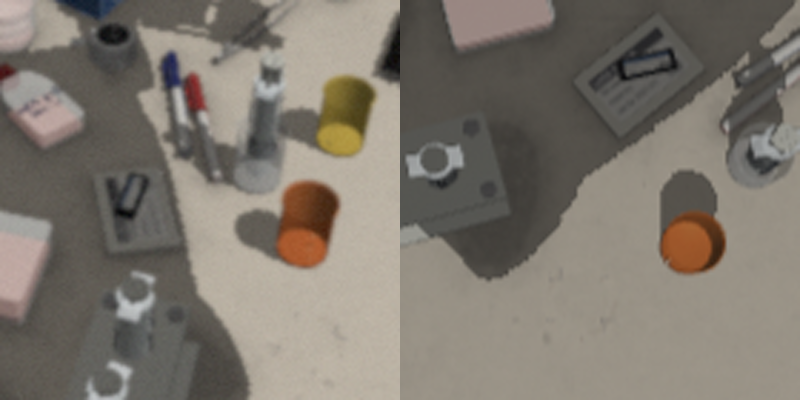

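The binder stands in the clear beaker (left crop (150,262), thumb top about 133 mm). The two gliders are in the rack with thumbs at about 122 mm, which is home. Handing in.

```bash
python3 -c "
from bench import *
print(get_obs()['dq'].round(3)); print(close_job())"
```

```text
[ 0.077 -0.027  0.034  0.048  0.01   0.068]
the job is handed in; nothing more can be done
None
```

I tried all three syringes: the two that glide are still in the rack with their plungers home, and the one that binds (it stiffened from about 22 mm) stands nose down in the upright clear beaker. The job is handed in at about 26 s, with no verdict returned; the highest force I read on any plunger was about 9 N.

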